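# Snap the press stud shut with the cradled pliers

## Robot

A 6-joint arm with a two-finger parallel gripper is mounted at the origin on the work surface. World frame = base frame: x ahead of the robot, y to its left, z up, the work surface at z = 0. Lengths are in m, angles in rad, forces in N, time in s.
With the tool pointing down it reaches from about 0.35 to 0.775 m from the base axis. Payload 5.5 kg.
Tool frame: the origin (TCP) lies between the finger pads; the fingertips stand 8 mm ahead of it and the grasp point (between the pads) lies 11 mm behind it; z points along the fingers, y is the direction in which the jaws open and shut (so a half turn about z gives the same grasp; the last joint's range is limited). The gripper opens to 85 mm and grips with 20 to 120 N. Pads are 22 mm wide; open, the fingers measure 114 mm over their backs; the gripper's body (76 mm by 85 mm) begins 54 mm behind the grasp point. The pads swing forward as they close: fully open they stand 13 mm farther back than shut.
Start: joints at [1.114, 0.313, 0.046, 1.304, 0, 1.431], TCP at [0.179, 0.546, 0.239] pointing down, gripper open.
Joint ranges: [-2.76, 2.76], [-0.86, 1.69], [-1.03, 1.26], [-2.2, 2.34], [-1.47, 1.5], [-3.14, 3.14]. Speed limits (rad/s): [2.57, 2.57, 3.14, 3.14, 3.14, 3.14].

## Interface

Orientations are given as a unit quaternion [w, x, y, z].
In Python, from bench import robot gives the robot as it stands.
- The arm moves only by the shell command python3 -m inch 'ROWS' [FORCE]. ROWS is JSON, a list that holds one entry, the list of rows, each a list of 5 numbers: the shift along the tool's x, y, z in units of 30 mm (1.0 is 30 mm), then the turn about the tool's z in units of 10 degrees (1.0 is 10 degrees), then the opening, from 0 (shut) to 1 (fully open). In form: [[[dx, dy, dz, twist, jaw], ...]]. A call has 1 to 5 rows; each row shifts and turns the commanded pose from where the row before left it, along the tool's axes as they then stand; what a row does not reach is not made up. A row lasts 1/8 s, in which the tool goes at most 62.5 mm and 10.7 degrees, less where a joint would pass 70% of its speed; a pose out of reach is approached as far as the arm can. A call is refused whole if a number of a shift passes 1 or a number of a turn 1, either way. A call with a gripper value outside its range is refused whole. The fingers move at their own pace and stop on an object; FORCE is the grip in N (left out, the last holds). Time passes only in rows, so rows that do not move let the fingers close. It gives the time, the measured TCP pose, the force and the opening at its end, in the units of the state.
- robot.get_obs(): the state, without advancing time (a new reading comes with each control period).
- robot.get_image(name): name is "side" or "top"; returns the picture (480x640x3 uint8, red, green, blue); there is no depth.
- robot.camera_params(name): a dict with "mtx" (3x3 intrinsics, pixels), "R" (3x3) and "t" (3): a world point X has camera coordinates R X + t. Camera axes: x right, y down, z forward; pixel columns grow to the right and rows downward; lengths in m; the calibration is good to about 2 mm. A picture is of the moment at which its call begins. camera_params takes no time and is no camera call.
- robot.sign_off(): hands the job in, once; it reports no verdict.
The state is a dict: "t": time; "joints": joint angles; "dq": joint speeds; "tau": joint torques, N m; "tcp_pos": TCP position; "tool_rot": TCP orientation; "wrist_force": force on the tool from outside, world axes, zero at the start; "moment": the same for the moment, N m; "gripper_width": finger opening in m.
Only numpy, scipy, OpenCV 4.12 (cv2) and the standard library are available. Lean on these libraries where they do the work, as an engineer would, in place of code of your own. Each camera call takes 0.05 s, during which the arm holds its last target.

## Task

Two pairs of press pliers are clamped in pine cradles on the pet shelf; one has a pine hanger slat with a big loose press stud between its jaws, the other is empty. Press the upper handle of the loaded pliers down until the stud clicks fully home in the slat, then let the handle spring back up. Do not work the empty pliers.

Things in the scene. Friction and masses are not known exactly. Their poses are not given: they have to be found in the camera images.
- loaded_grip (a point): Centre of the top face of the black upper grip of the loaded pliers (pine slat 38 x 170 x 8 mm crosswise in the jaws). Grip 90 mm long (its x), 30 wide (y), 16 thick; z is normal to its top. It ends a hinged arm: hinge level along y, 155 mm from here along +x, 85 mm above the shelf. This point is about 131 mm up when open, sloping 0.25 rad, and 93 mm up when closed, level.
- loaded_arm (a joint): Closing angle of the loaded pliers' upper arm: 0 sprung open, 0.25 rad at the hard stop. It meets the stud at about 0.09; the stud has clicked by about 0.20. Pressing down on the grip's centre takes 2 to 4 N at first, up to about 10 N to snap the stud; a spring reopens it on release. The cradle, 250 x 80 mm, is fixed to the shelf.
- stud_cap (a point): Centre of the top of the loose steel press stud (round head 24 mm across, 10 mm thick, on a stem with a ball end), standing in the slat between four guide pins under the upper jaw, 65 mm from the hinge. Its top is about 82 mm above the shelf at first, 72 mm when home with the head flat on the slat. Spring wires hold the ball once it has passed.
- spare_arm (a joint): Closing angle of the upper arm of the other pliers, same make and size but with empty jaws and no slat: 0 sprung open, 0.25 rad closed. To be left alone.

How it is judged:
By the outcome, as a careful person would: the job done as asked, in the order asked, and still so for the second after the job is handed in, with the robot touching nothing.
It also fails if it takes over 32 s, if anything falls off the work surface, if the arm or the gripper's body presses on something with over 40 N, if the wrist force passes 120 N, or if a joint passes its speed limit or range.

## Working session

There is one attempt and no reset: what is moved stays moved. The work goes in short steps, Python scripts to look and compute and a shell command to move; the robot and the scene stay as the last step left them, time stands still between calls to the robot, and variables do not carry over. Pictures are saved under pics/ and viewed, and the job is handed in when it is done.

```bash
ls; mkdir -p pics
python3 - <<'E'
from bench import robot
import cv2
for n in("side","top"):
    cv2.imwrite(f"pics/{n}0.png",robot.get_image(n)[:,:,::-1])
    p=robot.camera_params(n);print(n,p)
print(robot.get_obs())
E
```

```text
pics
side {'mtx': array([[525.26830004,   0.        , 320.85353541],
       [  0.        , 525.26830004, 240.47592796],
       [  0.        ,   0.        ,   1.        ]]), 'R': array([[ 0.78291819, -0.62209874,  0.0056798 ],
       [-0.48256399, -0.61302363, -0.62556696],
       [ 0.39264627,  0.48702689, -0.7801498 ]]), 't': array([-0.48864256,  0.38064931,  0.63435756])}
top {'mtx': array([[583.19507429,   0.        , 320.65416942],
       [  0.        , 583.19507429, 245.16243227],
       [  0.        ,   0.        ,   1.        ]]), 'R': array([[ 0.00433891, -0.99968892,  0.0245607 ],
       [-0.98975127, -0.00779895, -0.14258895],
       [ 0.14273614, -0.0236903 , -0.98947722]]), 't': array([-0.03768085,  0.63164546,  1.11032755])}
{'t': 0.1, 'joints': array([1.11437186e+00, 3.13906639e-01, 4.50825376e-02, 1.30362800e+00,
       1.33049155e-05, 1.43123625e+00]), 'dq': array([ 0.00061216, -0.00075752,  0.00371269,  0.00143236, -0.00042313,
       -0.00074179]), 'tau': array([ 2.45241106e-03, -4.81725061e+01,  2.99244833e+01,  1.26600396e-02,
       -1.21129347e-04, -8.51278600e-06]), 'tcp_pos': array([0.17894298, 0.5459646 , 0.23850456]), 'tool_rot': array([-2.49428478e-04,  1.57770187e-01,  9.87475510e-01, -7.89448073e-04]), 'wrist_force': array([-0.12962117, -0.17877774,  0.51057698]), 'moment': array([-0.0307883 ,  0.03406366, -0.02519426]), 'gripper_width': 0.08541967153951358}
```

View pics/side0.png

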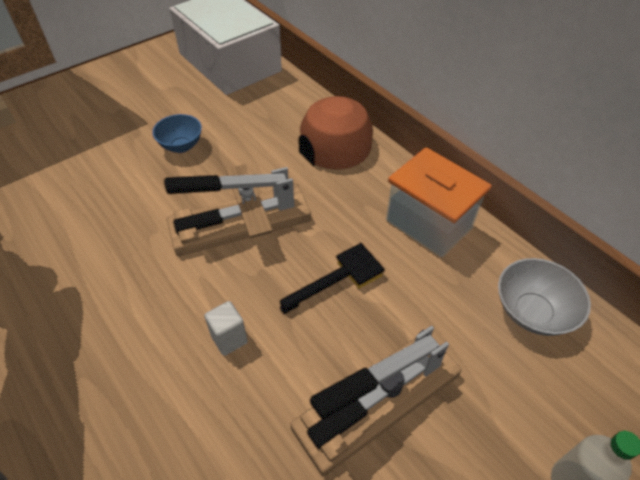

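View pics/top0.png

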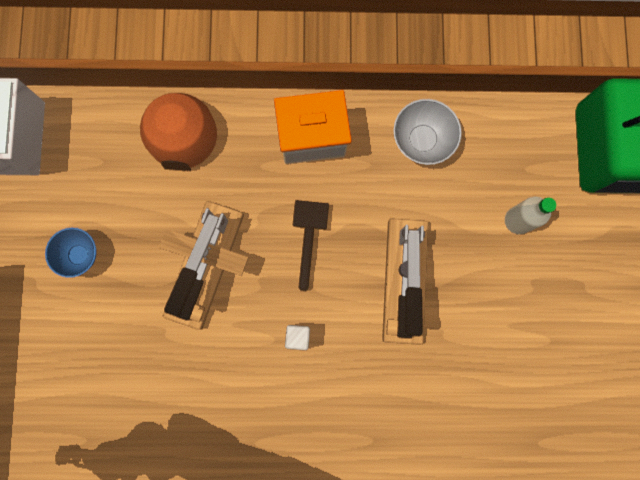

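Run:
```python
import cv2
a=cv2.imread("pics/top0.png")[190:340,150:280];cv2.imwrite("pics/tz.png",cv2.resize(a,None,fx=4,fy=4,interpolation=cv2.INTER_CUBIC))
a=cv2.imread("pics/side0.png")[150:260,155:320];cv2.imwrite("pics/sz.png",cv2.resize(a,None,fx=4,fy=4,interpolation=cv2.INTER_CUBIC))
```

```text
(no output)
```

View pics/tz.png

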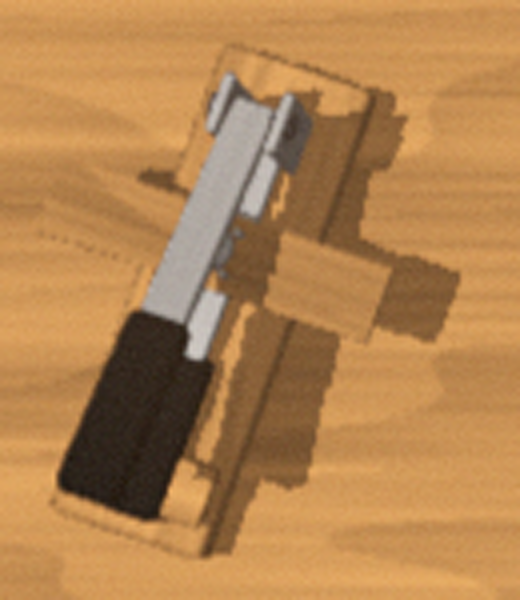

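View pics/sz.png

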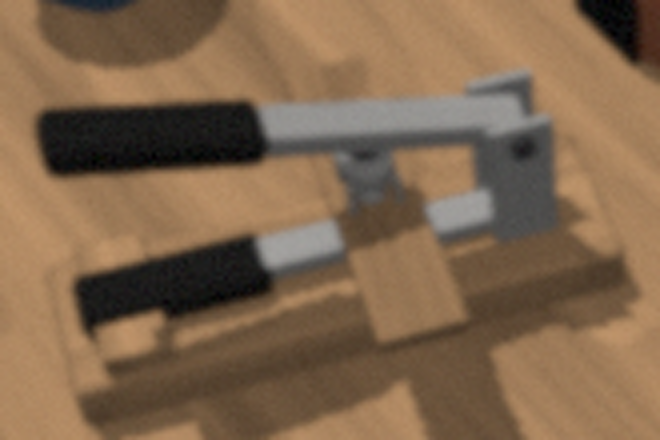

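```bash
cat > h.py <<'E'
from bench import robot
import numpy as np
P={n:robot.camera_params(n) for n in("side","top")}
def proj(n,X):
    p=P[n];c=p["R"]@np.asarray(X)+p["t"];q=p["mtx"]@c;return q[:2]/q[2]
def back(n,u,z):
    p=P[n];d=p["R"].T@np.linalg.inv(p["mtx"])@[u[0],u[1],1];o=-p["R"].T@p["t"];return o+d*(z-o[2])/d[2]
E
cat > fit.py <<'E'
from h import *
import cv2
from scipy.optimize import least_squares
tz=lambda x,y:np.array([150+x/4,190+y/4]);sz=lambda x,y:np.array([155+x/4,150+y/4])
# grip top corners: local (lx along grip +x toward hinge, ly), top image
def pt(v,lx,ly,lz=0):
    x,y,a=v[:3];s=.25;
    c,sn=np.cos(s),np.sin(s)
    # x axis toward hinge & down by slope
    ex=np.array([np.cos(a)*c,np.sin(a)*c,-sn]);ey=np.array([-np.sin(a),np.cos(a),0]);ez=np.cross(ex,ey)
    return np.array([x,y,.131])+ex*lx+ey*ly+ez*lz
obs=[("top",tz(135,312),.045,.015,0),("top",tz(188,332),.045,-.015,0),("top",tz(58,482),-.045,.015,0),
("side",sz(262,160),.045,-.015,-.016),("side",sz(50,172),-.045,-.015,-.016)]
f=lambda v:np.concatenate([proj(n,pt(v,a,b,c))-u for n,u,a,b,c in obs])
c0=back("top",tz(126,407),.131);print(c0)
r=least_squares(f,[c0[0],c0[1],-.4]);print(r.x,r.fun.reshape(-1,2).round(1))
v=r.x
for n in P:
    im=cv2.imread(f"pics/{n}0.png")
    im=cv2.resize(im,None,fx=4,fy=4,interpolation=cv2.INTER_CUBIC)
    for lz in(0,-.016):
        q=[proj(n,pt(v,a,b,lz))*4 for a,b in((.045,.015),(.045,-.015),(-.045,-.015),(-.045,.015))]
        cv2.polylines(im,[np.int32(q)],True,(0,255,0) if lz==0 else (0,0,255),1)
    x,y,w,h=(600,760,520,600) if n=="top" else (620,600,660,440)
    cv2.imwrite(f"pics/ov_{n}.png",im[y:y+h,x:x+w])
ex=np.array([np.cos(v[2]),np.sin(v[2])]);print("hinge",v[:2]+ex*.155)
E
python3 fit.py
```

```text
[0.53271726 0.2188252  0.131     ]
[ 0.53525064  0.22183843 -0.32546557] [[-1.7 -2.4]
 [ 0.4 -2.1]
 [-2.7 -0.1]
 [ 1.1  3.3]
 [-1.8  3.8]]
hinge [0.68211344 0.17227719]
```

View pics/ov_top.png

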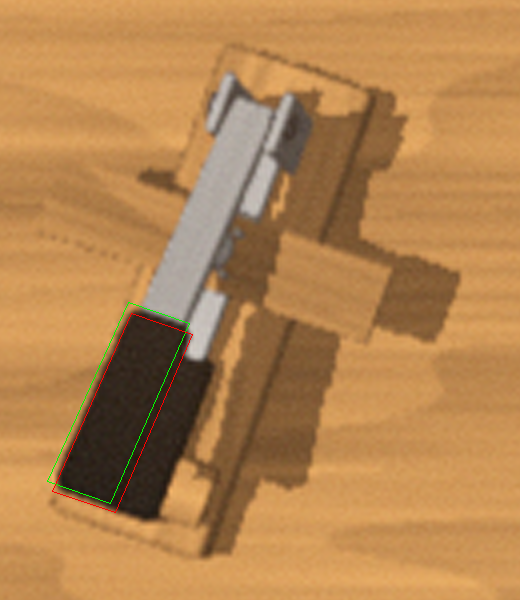

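View pics/ov_side.png

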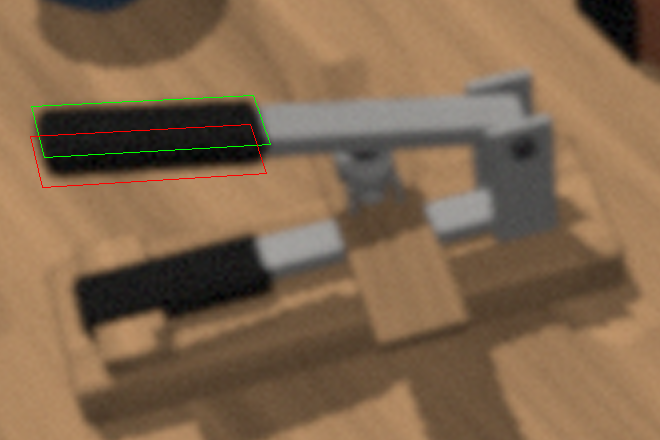

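```bash
python3 -m inch '[[[-0.97,-0.44,0,0,0],[-0.97,-0.44,0,0,0],[-0.97,-0.44,0,0,0],[-0.97,-0.44,0,0,0],[-0.97,-0.44,0,0,0]]]' 40; python3 -m inch '[[[-0.97,-0.44,0,0,0],[-0.97,-0.44,0,0,0],[-0.97,-0.44,0,0,0],[-0.97,-0.44,0,0,0],[-0.97,-0.44,0,0,0]]]'; python3 -m inch '[[[-0.97,-0.44,0,0,0],[-0.97,-0.44,0,0,0],[-0.97,-0.44,0,0,0],[-0.97,-0.44,0,0,0],[-0.97,-0.44,0,0,0]]]'; python3 -m inch '[[[0,0,0,0,0],[0,0,0,0,0]]]'
```

```text
t: 0.72
tcp_pos: [0.2973, 0.4374, 0.2389]
tool_rot: [-0.0, 0.158, 0.987, -0.0]
wrist_force: [0.9, -0.0, -0.7]
gripper_width: -0.0001
t: 1.35
tcp_pos: [0.415, 0.3294, 0.2389]
tool_rot: [-0.0, 0.158, 0.987, -0.0]
wrist_force: [0.5, -0.5, 0.2]
gripper_width: -0.0005
t: 1.98
tcp_pos: [0.5327, 0.2214, 0.2388]
tool_rot: [-0.0, 0.158, 0.987, -0.0]
wrist_force: [0.0, 0.5, 0.0]
gripper_width: -0.0001
t: 2.22
tcp_pos: [0.5317, 0.2223, 0.2388]
tool_rot: [-0.001, 0.158, 0.987, -0.0]
wrist_force: [0.1, 0.9, -0.8]
gripper_width: 0.0001
```

```bash
python3 -m inch '[[[0,0.05,0.9,0,0],[0,0,0.9,0,0],[0,0,0.9,0,0],[0,0,0,0,0]]]'
python3 - <<'E'
from h import *
import cv2
for n in P: 
  im=robot.get_image(n)[:,:,::-1]
  im=im[190:340,130:300] if n=="top" else im[100:260,130:320]
  cv2.imwrite(f"pics/{n}1.png",cv2.resize(im,None,fx=3,fy=3,interpolation=cv2.INTER_CUBIC))
E
```

```text
t: 2.72
tcp_pos: [0.5301, 0.2241, 0.1563]
tool_rot: [-0.002, 0.157, 0.988, -0.001]
wrist_force: [-0.3, 0.5, 0.1]
gripper_width: -0.0
```

View pics/side1.png

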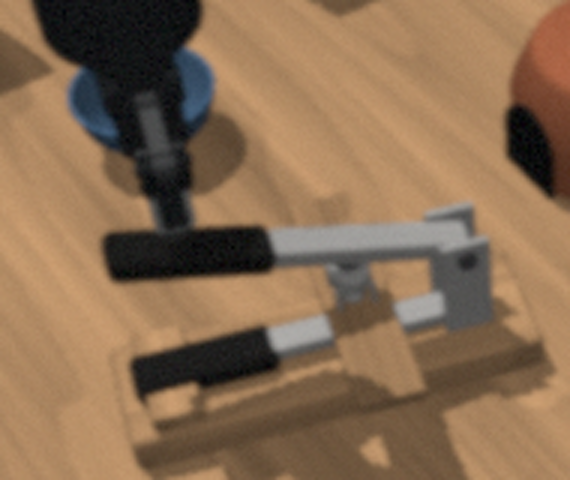

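View pics/top1.png

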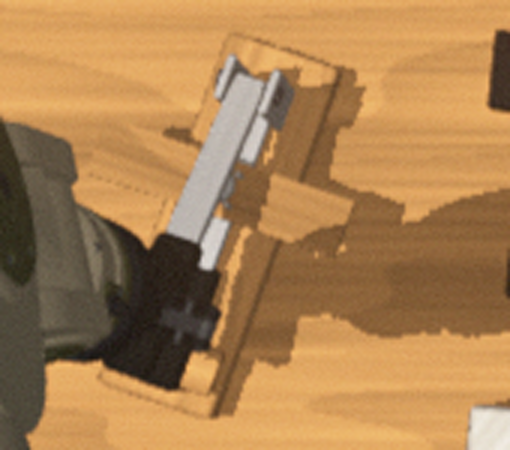

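Run:
```python
from h import *
o=robot.get_obs();t=o["tcp_pos"];print(t,o["wrist_force"])
for dz in(0,-.008):
  q=t+[0,0,dz]
  print((proj("top",q)-[130,190])*3,(proj("side",q)-[130,100])*3)
for c in([.533,.219,.131],[.535,.2218,.131]): print((proj("top",c)-[130,190])*3,(proj("side",c)-[130,100])*3)
```

```text
[0.53233497 0.22436445 0.15902494] [0.16063858 0.41642818 0.28027668]
[134.82439372 302.80439323] [172.15247262 206.03380055]
[137.84558237 303.68538422] [175.06017265 217.09057728]
[154.22568888 304.777326  ] [188.23700949 249.07763662]
[149.67109718 301.41928593] [188.88210993 244.54330993]
```

```bash
python3 -m inch '[[[-0.1,-0.1,0.2,0,0],[0,0,0.2,0,0],[0,0,0,0,0]]]';python3 -m inch '[[[0,0,0.2,0,0],[0,0,0.1,0,0],[0,0,0,0,0]]]'; python3 -m inch '[[[0,0,0.2,0,0],[0,0,0.1,0,0],[0,0,0,0,0]]]'
```

```text
t: 3.2
tcp_pos: [0.5344, 0.2197, 0.146]
tool_rot: [-0.0, 0.158, 0.987, -0.0]
wrist_force: [0.3, -0.3, 0.4]
gripper_width: -0.0001
t: 3.58
tcp_pos: [0.5346, 0.22, 0.1372]
tool_rot: [-0.0, 0.158, 0.987, 0.0]
wrist_force: [-0.9, -0.1, 2.6]
gripper_width: -0.0002
t: 3.95
tcp_pos: [0.5345, 0.22, 0.128]
tool_rot: [-0.0, 0.158, 0.987, 0.0]
wrist_force: [-0.7, 0.7, 1.4]
gripper_width: -0.0001
```

```bash
python3 -m inch '[[[0,0,0.2,0,0],[0,0,0,0,0]]]';python3 -m inch '[[[0,0,0.2,0,0],[0,0,0,0,0]]]'; python3 -m inch '[[[0,0,0.15,0,0],[0,0,0,0,0]]]'
```

```text
t: 4.2
tcp_pos: [0.5346, 0.2201, 0.1221]
tool_rot: [-0.0, 0.158, 0.987, 0.0]
wrist_force: [-0.8, 1.0, 4.1]
gripper_width: 0.0002
t: 4.45
tcp_pos: [0.5343, 0.22, 0.1161]
tool_rot: [-0.0, 0.158, 0.987, 0.0]
wrist_force: [-1.7, 1.1, 2.9]
gripper_width: 0.0001
t: 4.7
tcp_pos: [0.5344, 0.2199, 0.1115]
tool_rot: [-0.0, 0.158, 0.987, -0.0]
wrist_force: [-0.9, 1.0, 2.8]
gripper_width: -0.0002
```

```bash
python3 -m inch '[[[0,0,0.1,0,0],[0,0,0,0,0]]]'; python3 -m inch '[[[0,0,0.1,0,0],[0,0,0,0,0]]]'
```

```text
t: 4.95
tcp_pos: [0.5347, 0.2198, 0.1085]
tool_rot: [-0.0, 0.158, 0.987, -0.0]
wrist_force: [-0.7, 0.7, 3.3]
gripper_width: -0.0001
t: 5.2
tcp_pos: [0.5346, 0.2199, 0.1055]
tool_rot: [-0.0, 0.158, 0.987, -0.0]
wrist_force: [-1.3, -0.0, 3.1]
gripper_width: 0.0002
```

```bash
python3 -m inch '[[[0,0,0.1,0,0],[0,0,0,0,0]]]'; python3 -m inch '[[[0,0,0.05,0,0],[0,0,0,0,0]]]';  python3 - <<'E'
from h import *
import cv2
im=robot.get_image("side")[:,:,::-1][100:260,130:320]
cv2.imwrite(f"pics/side2.png",cv2.resize(im,None,fx=3,fy=3,interpolation=cv2.INTER_CUBIC))
E
```

```text
t: 5.45
tcp_pos: [0.5346, 0.2199, 0.1026]
tool_rot: [-0.0, 0.158, 0.987, 0.0]
wrist_force: [-1.4, 0.7, 2.8]
gripper_width: -0.0001
t: 5.7
tcp_pos: [0.5345, 0.22, 0.1012]
tool_rot: [-0.0, 0.158, 0.987, 0.0]
wrist_force: [-1.1, 0.5, 3.8]
gripper_width: -0.0
```

View pics/side2.png

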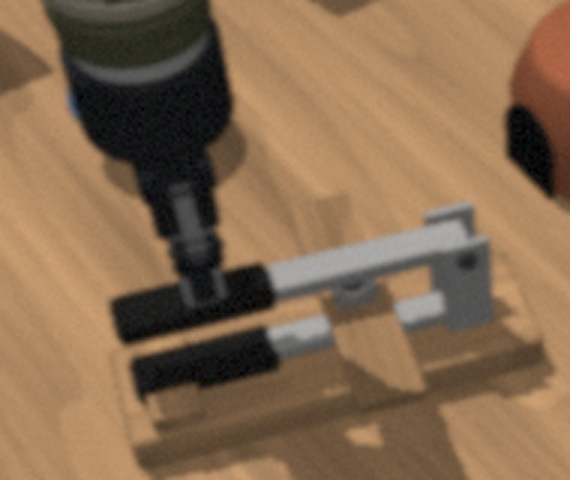

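```bash
python3 -m inch '[[[0,0,0.05,0,0],[0,0,0,0,0]]]'; python3 -m inch '[[[0,0,0.05,0,0],[0,0,0,0,0]]]'
```

```text
t: 6.0
tcp_pos: [0.5346, 0.22, 0.1007]
tool_rot: [0.0, 0.158, 0.987, 0.0]
wrist_force: [-3.5, -0.7, 8.9]
gripper_width: -0.0
t: 6.25
tcp_pos: [0.5346, 0.22, 0.1005]
tool_rot: [0.001, 0.158, 0.987, 0.0]
wrist_force: [-6.7, -0.4, 16.4]
gripper_width: 0.0001
```

At the hard stop. Now I release it slowly and look.

```bash
python3 -m inch '[[[0,0,-0.3,0,0],[0,0,-0.3,0,0],[0,0,-0.3,0,0],[0,0,-0.3,0,0],[0,0,-0.3,0,0]]]'; python3 -m inch '[[[0,0,-0.5,0,0],[0,0,-0.9,0,0],[0,0,-0.9,0,0],[0,0,-0.9,0,0],[0,0,-0.9,0,0]]]';python3 -m inch '[[[0.5,0.9,-0.9,0,0],[0.5,0.9,0,0,0],[0.5,0.9,0,0,0],[0.5,0.9,0,0,0],[0,0,0,0,0]]]'
python3 - <<'E'
from h import *
import cv2
for n in P: 
  im=robot.get_image(n)[:,:,::-1]
  cv2.imwrite(f"pics/{n}3full.png",im)
  im=im[190:340,130:300] if n=="top" else im[100:260,130:320]
  cv2.imwrite(f"pics/{n}3.png",cv2.resize(im,None,fx=3,fy=3,interpolation=cv2.INTER_CUBIC))
E
```

```text
t: 6.88
tcp_pos: [0.5344, 0.2199, 0.1437]
tool_rot: [-0.0, 0.158, 0.987, -0.0]
wrist_force: [-0.2, 0.4, 0.0]
gripper_width: 0.0
t: 7.5
tcp_pos: [0.534, 0.22, 0.2676]
tool_rot: [-0.0, 0.158, 0.987, -0.0]
wrist_force: [0.6, -0.1, 0.2]
gripper_width: 0.0001
t: 8.12
tcp_pos: [0.5101, 0.343, 0.2933]
tool_rot: [-0.001, 0.156, 0.988, -0.0]
wrist_force: [0.3, -0.3, 0.5]
gripper_width: 0.0003
```

View pics/side3.png

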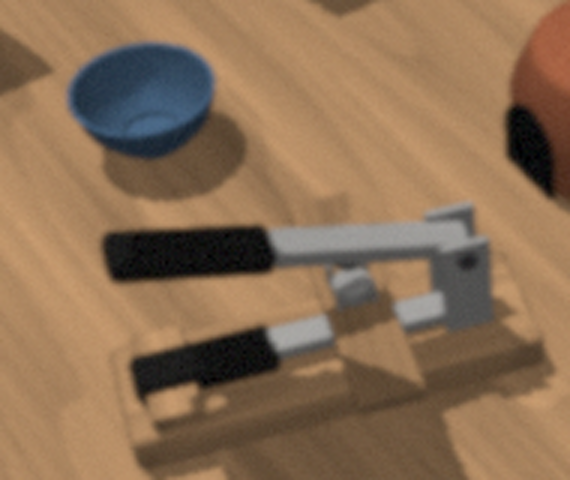

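View pics/side3full.png

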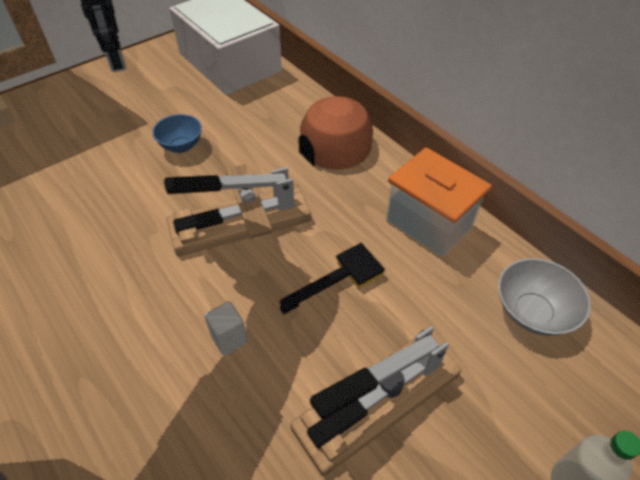

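View pics/top3.png

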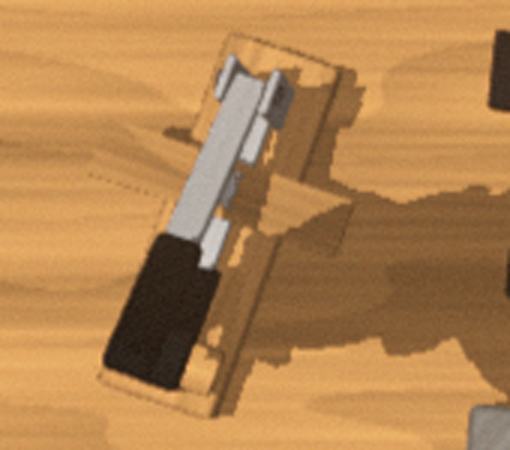

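```bash
python3 -m inch '[[[0.9,0.9,0,0,0],[0.9,0.9,0,0,0],[0.9,0.9,0,0,0],[0.9,0.9,0,0,0],[0.9,0.5,0,0,0]]]'; python3 -m inch '[[[0.9,0,0,0,0],[0.9,0,0,0,0],[0.9,0,0,0,0],[0.9,0,0,0,0],[0,0,0,0,0]]]'
python3 - <<'E'
from h import *
import cv2
a=-.34;c=np.array([.534,.2205]);ex=np.array([np.cos(a),np.sin(a)])
s=c+ex*(.155*np.cos(.25)+.008*0-.065)
im=robot.get_image("side")[:,:,::-1].copy()
b=cv2.imread("pics/side0.png")
out=[]
for i in(b,im):
  i=cv2.resize(i[160:240,200:310],None,fx=6,fy=6,interpolation=cv2.INTER_CUBIC)
  out.append(i)
for z in(.082,.072,.062):print(z,(proj("side",[*s,z])-[200,160])*6)
cv2.imwrite("pics/cmp.png",cv2.resize(np.vstack(out),None,fx=.6,fy=.6))
E
```

```text
t: 8.85
tcp_pos: [0.4214, 0.5002, 0.2932]
tool_rot: [-0.0, 0.158, 0.987, -0.0]
wrist_force: [0.2, 0.3, -0.3]
gripper_width: 0.0005
t: 9.48
tcp_pos: [0.317, 0.5331, 0.2941]
tool_rot: [0.0, 0.157, 0.988, 0.0]
wrist_force: [0.5, 0.1, -0.6]
gripper_width: 0.0001
0.082 [283.87227809 187.43022147]
0.072 [287.44685744 211.55014979]
0.062 [290.96086192 235.26134153]
```

View pics/cmp.png

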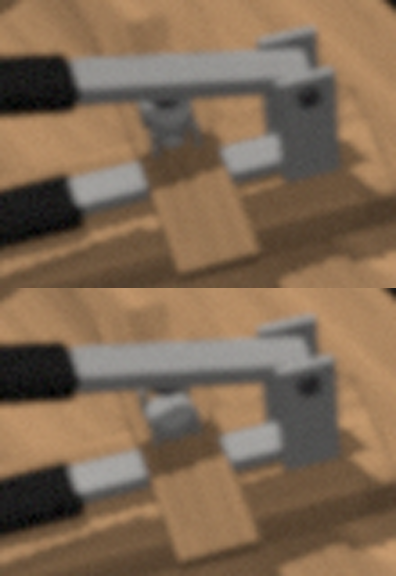

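Run:
```python
from h import *
import cv2
a=-.34;c=np.array([.534,.2205]);ex=np.array([np.cos(a),np.sin(a)])
s=c+ex*(.155*np.cos(.25)-.065)
ims=[cv2.imread("pics/side0.png"),robot.get_image("side")[:,:,::-1].copy()]
out=[]
th=np.linspace(0,2*np.pi,40)
for i,zt in zip(ims,(.082,.072)):
  i=cv2.resize(i[165:225,225:300],None,fx=8,fy=8,interpolation=cv2.INTER_CUBIC)
  j=i.copy()
  for z,col in((zt,(0,255,0)),(zt-.01,(0,0,255))):
    q=[(proj("side",[s[0]+.012*np.cos(t),s[1]+.012*np.sin(t),z])-[225,165])*8 for t in th]
    cv2.polylines(j,[np.int32(q)],True,col,1)
  out.append(np.hstack([i,j]))
cv2.imwrite("pics/cmp2.png",cv2.resize(np.vstack(out),None,fx=.6,fy=.6,interpolation=cv2.INTER_AREA))
t=cv2.resize(robot.get_image("top")[:,:,::-1][225:275,185:235],None,fx=8,fy=8,interpolation=cv2.INTER_CUBIC)
t0=cv2.resize(cv2.imread("pics/top0.png")[225:275,185:235],None,fx=8,fy=8,interpolation=cv2.INTER_CUBIC)
cv2.imwrite("pics/cmp3.png",np.hstack([t0,t]))
```

```text
(no output)
```

View pics/cmp2.png

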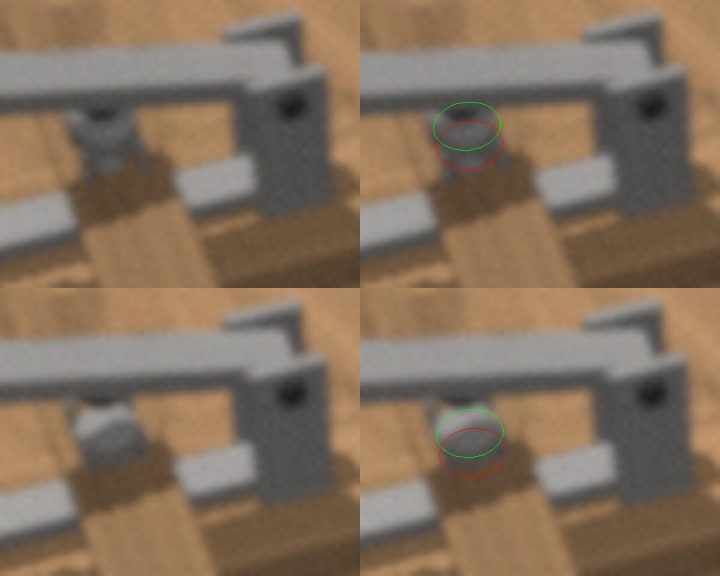

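View pics/cmp3.png

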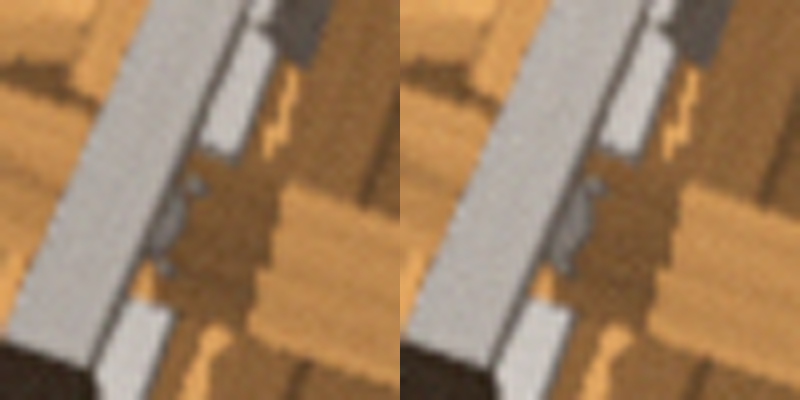

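```bash
python3 -c "
from bench import robot
o=robot.get_obs();print(o['t'],o['wrist_force']);print(robot.sign_off())"
```

```text
9.625 [-0.14796541 -0.62622066 -0.26338178]
the job is handed in; nothing more can be done
None
```

The stud looks fully home in the slat, the loaded handle has sprung back up, and the job is handed in at about 9.6 s. I pressed the centre of the loaded grip with the closed fingertips, straight down to the hard stop. The fingertips bottomed out about 93 mm above the shelf, at 16 N vertical force. I then released it and moved the arm clear.

**Checks that agreed:**
- In the side image, the stud head fits the predicted outline for a top at 72 mm, flat on the slat. Before pressing it fitted the 82 mm outline.
- The handle is back at its open position in the pictures.
- I never touched the empty pliers. They look unchanged, and nothing else appears moved.
- The wrist force at the end was within its noise, so the robot is touching nothing.

**Check that was inconclusive:** I never saw the roughly 10 N snap peak. Forces were read only at the pauses between steps and stayed at 3–4 N until the stop. The click is therefore inferred from the full travel and the final pictures.

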